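Wipe the moulding sprues off the spring plate

ROBOT

A 7-joint arm with a two-finger parallel gripper is mounted at the origin on a cart in front of the work surface, level with it; the furniture and walls round the work are solid. World frame = base frame: x ahead of the robot, y to its left, z up, the work surface at z = 0. Lengths are in m, angles in rad, forces in N, time in s.
With the tool pointing down it reaches from about 0.4 to 0.9 m from the base axis. Payload 5.5 kg.
Tool frame: the origin (TCP) lies at the very end of the fingers, on their centre line; the grasp point (between the pads) lies 19 mm behind it (bot.pinch_z is the distance from the TCP to the grasp point, in m); z points along the fingers, x is the direction in which the jaws open and shut, and the axes are right-handed (so a half turn about z gives the same grasp; the last joint's range is limited). The gripper opens to 92 mm and grips with 3 to 60 N. Pads are 19 mm wide; open, the fingers measure 130 mm over their backs; the gripper's body (75 mm by 190 mm) begins 47 mm behind the grasp point.
Start: joints at [-0.926, 0.501, -0.427, 1.55, 0.221, 1.138, -0.21], TCP at [0.242, 0.603, 0.227] pointing down, gripper open.
Joint ranges: [-2.88, 2.88], [-0.31, 2.03], [-1.54, 1.56], [0.2, 2.42], [-1.41, 4.55], [0.19, 2.02], [-2.57, 2.57]. Speed limits (rad/s): [2.57, 2.57, 3.14, 3.14, 3.14, 3.14, 3.14].

INTERFACE

Orientations are given as a rotation vector (axis times angle).
In Python, from bench import bot gives the robot as it stands.
- The arm moves only by the tool arm_command, never from a script. Its argument "plan" is a list of rows, each a list of 4 numbers: the shift along the tool's x, y, z in m, then the turn about the tool's z in rad. In form: [[tx, ty, tz, yaw], ...]. A call has 1 to 20 rows; each row shifts and turns the commanded pose from where the row before left it, along the tool's axes as they then stand; what a row does not reach is not made up. A row lasts 1/12 s, in which the tool goes at most 41.7 mm and 7.16 degrees, less where a joint would pass 70% of its speed; a pose out of reach is approached as far as the arm can. A call with a gripper value outside its range is refused whole. "claw" is the finger opening in m, from 0 to 0.0918, set as the call begins (left out, the last holds). The fingers move at their own pace and stop on an object; "squeeze" is the grip in N (left out, the last holds). Time passes only in rows, so rows that do not move let the fingers close. It gives the time, the measured TCP pose, the force and the opening at its end, in the units of the state.
- bot.get_state(): the state, without advancing time (a new reading comes with each control period).
- bot.camera(name): name is "side" or "top" or "wrist"; returns a dict with "color" (400x640x3 uint8, red, green, blue), "K" (3x3 intrinsics, pixels), "dist_coeffs" ([k1, k2, p1, p2, k3] as OpenCV has them; the pictures are not rectified), "R" (3x3) and "t" (3): a world point X has camera coordinates R X + t. Camera axes: x right, y down, z forward; pixel columns grow to the right and rows downward; lengths in m; the calibration is good to about 2 mm. A picture is of the moment at which its call begins. There is no depth.
- bot.job_done(): hands the job in, once; it reports no verdict.
The state is a dict: "t": time; "joint_positions": joint angles; "joint_vel": joint speeds; "tau": joint torques, N m; "tool_pos": TCP position; "tcp_rot": TCP orientation; "wrist_force": force on the tool from outside, world axes, zero at the start; "wrist_torque": the same for the moment, N m; "gripper_width": opening from 0.0 (shut) to 1.0 (fully open).
Only numpy, scipy, OpenCV 4.12 (cv2) and the standard library are available. Lean on these libraries where they do the work, as an engineer would, in place of code of your own. Each camera call takes 0.05 s, during which the arm holds its last target.

TASK

Pull the scraper block up out of its upright holder and wipe the three loose sprues along the spring-mounted plate, from the end next to the holder, over the other end into the steel tray. Keep the block pressed on the plate along the whole stroke with about 10 newtons (always between 5 and 20), and do not push the sprues with the fingers. Then put the scraper back upright and fully down in its holder, let go, and leave the other things on the table where they are.

Things in the scene. Friction and masses are not known exactly. Their poses are not given: they have to be found in the camera images.
- station: fixed base of the spring plate; origin on the table under the plate's middle. The plate is bare steel, 120 (x) by 240 (y) by 12 mm, level when free. It sinks under load and rocks about its x axis, softer at its y ends (8 to 14 mm down at 10 N) than in its middle (2 to 3 mm), so the press must be felt; free, its top is 62 to 72 mm above the origin. Tray at one y end, holder at the other
- tray: fixed open sheet-steel tray, 140 (x) by 120 (y) by 30 mm high, walls 4 mm. Origin: centre of its underside on the table. It stands at one y end of the plate, its near wall 15 mm under the plate's end
- holder: fixed upright open-topped dark steel holder, outside 138 (x) by 48 (y) by 70 mm high, walls and floor about 4 mm (inside 130 by 40 mm). Origin: centre of its underside on the table. It stands 21 mm off the plate's other y end
- scraper: scraper standing upright in the holder with 5 mm of play all round: block 120 (x) by 30 (y) by 38 mm high with a flat rubber underside, and on top a square wooden grip 24 by 24 mm that rises to 155 mm above the underside; 0.25 kg. Origin: centre of the flat underside; z up along the grip; in the holder its underside is 4 mm above the table
- sprue_0: black plastic moulding sprue, a flat 66 mm runner, 8 mm wide and 6 mm thick, with two short stubs on one side (16-18 mm wide overall); lies loose on the spring plate. Origin: underside, middle of its outline; x along the runner
- sprue_1: black plastic moulding sprue, a flat 66 mm runner, 8 mm wide and 6 mm thick, with two short stubs on one side (16-18 mm wide overall); lies loose on the spring plate. Origin: underside, middle of its outline; x along the runner
- sprue_2: black plastic moulding sprue, a flat 66 mm runner, 8 mm wide and 6 mm thick, with two short stubs on one side (16-18 mm wide overall); lies loose on the spring plate. Origin: underside, middle of its outline; x along the runner
- pliers: pliers lying at the left edge of the table, 164 mm long, a bystander; origin at the centre of the underside
- body_a: toy car body, 63 x 113 x 48 mm, right front, a bystander; origin at the centre of the underside
- wheel_2: toy wheel, 48 x 50 x 21 mm, on the right, a bystander; origin at the centre of the underside

How it is judged:
By the outcome, as a careful person would: the job done as asked, in the order asked, and still so for the second after the job is handed in, with the robot touching nothing.
It also fails if it takes over 72 s, if anything falls off the work surface, if the arm or the gripper's body presses on something with over 40 N, if the wrist force passes 120 N, or if a joint passes its speed limit or range.

## Working session

There is one attempt and no reset: what is moved stays moved. The work goes in short steps, Python scripts to look and compute and a tool call to move; the robot and the scene stay as the last step left them, time stands still between calls to the robot, and variables do not carry over. Pictures are saved under pics/ and viewed, and the job is handed in when it is done.

Besides the shell and the picture viewer there is one more tool, called after "Request:" in YAML: its name, and indented under it one key for each argument. arm_command: Moves the arm, as the interface text tells. Its arguments: {"type":"object","properties":{"plan":{"type":"array"},"claw":{"type":"number"},"squeeze":{"type":"number"}},"required":["plan"]}

```bash
mkdir -p pics; ls; cat > h.py <<'E'
import numpy as np,cv2
from bench import bot
def snap(n,f):
    c=bot.camera(n); cv2.imwrite('pics/'+f,cv2.cvtColor(c['color'],cv2.COLOR_RGB2BGR))
    np.savez('pics/'+f[:-4]+'.npz',**{k:np.array(c[k]) for k in c}); return c
def load(f): return dict(np.load('pics/'+f[:-4]+'.npz'))
def ray(c,uv):
    p=cv2.undistortPoints(np.array([[uv]],float),c['K'],c['dist_coeffs'])[0,0]
    d=c['R'].T@np.array([p[0],p[1],1]); o=-c['R'].T@c['t']; return o,d
def atz(c,uv,z):
    o,d=ray(c,uv); return o+d*(z-o[2])/d[2]
def proj(c,X):
    r,_=cv2.Rodrigues(c['R']); return cv2.projectPoints(np.array(X,float).reshape(-1,1,3),r,c['t'],c['K'],c['dist_coeffs'])[0][:,0]
E
python3 - <<'E'
from h import *
print(bot.get_state(), bot.pinch_z)
for n in ('top','side','wrist'):
    c=snap(n,n+'0.png'); print(n,-c['R'].T@c['t'],c['R'][2])
E
```

```text
pics
{'t': 0.0, 'joint_positions': array([-0.92579296,  0.50187189, -0.42682684,  1.55147826,  0.22081797,
        1.13826784, -0.21028165]), 'joint_vel': array([-0.00066487,  0.0004941 , -0.00192352, -0.00044538, -0.00104531,
        0.00025989, -0.00120143]), 'tau': array([-2.97689921e-04, -5.66590941e+01, -5.81590265e+00, -2.79122061e+01,
       -6.85116788e-02,  3.06659681e-02,  1.81341275e-04]), 'tool_pos': array([0.24194429, 0.60252951, 0.22565466]), 'tcp_rot': array([ 2.60163086,  1.75915342, -0.00261503]), 'wrist_force': array([ 0.71299944, -0.89677695, -0.11755635]), 'wrist_torque': array([0.02024054, 0.00343407, 0.03117526]), 'gripper_width': 0.9986568902624728} 0.0188
top [ 0.40404811 -0.20124697  1.30093241] [ 0.07051744 -0.00340373 -0.99750474]
side [ 0.30927507 -1.25443997  0.87424309] [ 0.16122596  0.79289355 -0.58764445]
wrist [0.17319351 0.63027272 0.3834714 ] [ 0.25457659 -0.10296814 -0.96155516]
```

View pics/top0.png

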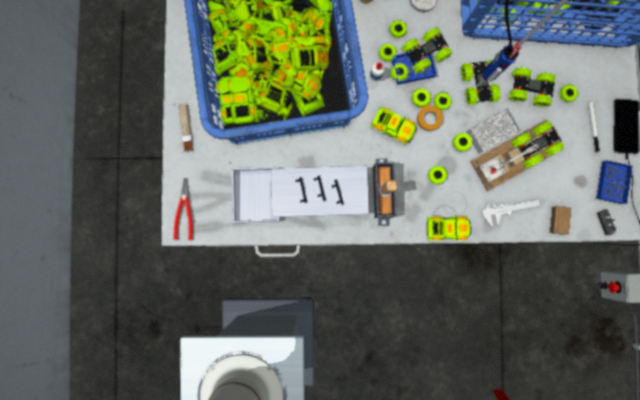

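View pics/side0.png

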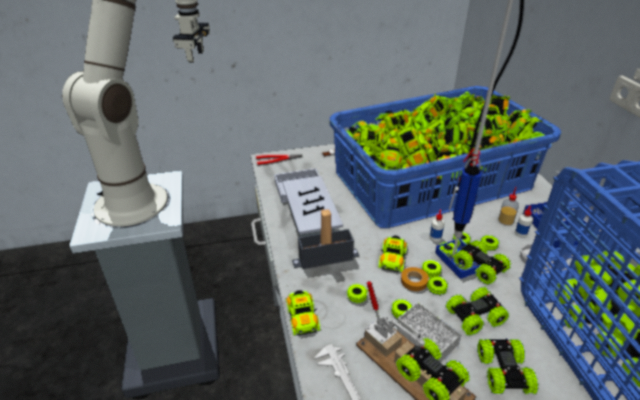

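View pics/wrist0.png

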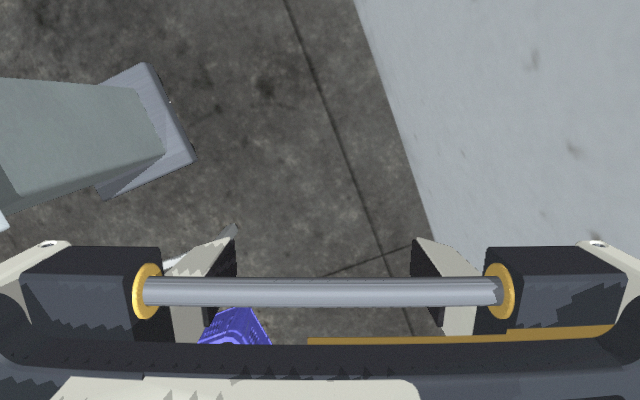

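The top view shows the tray at (253,195), the plate at about 272–368 × 167–215 with three sprues around (307–337,190), and the holder at (388,190) with the grip at about (388,186). I'll zoom in.

```bash
python3 - <<'E'
import cv2
a=cv2.imread('pics/top0.png')[150:230,222:422]; cv2.imwrite('pics/top0z.png',cv2.resize(a,None,fx=4,fy=4,interpolation=cv2.INTER_CUBIC))
a=cv2.imread('pics/side0.png')[160:280,260:380]; cv2.imwrite('pics/side0z.png',cv2.resize(a,None,fx=5,fy=5,interpolation=cv2.INTER_CUBIC))
E
```

```text
(no output)
```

View pics/top0z.png

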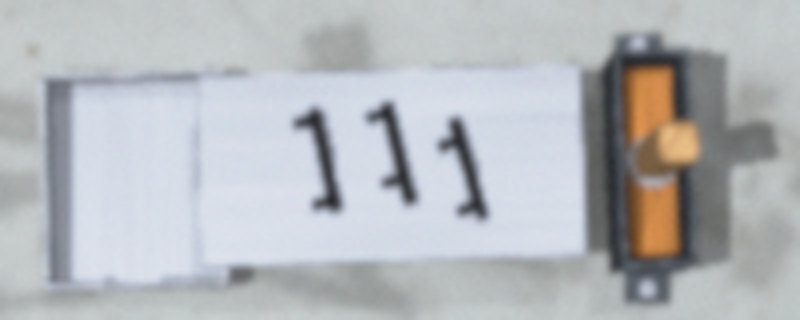

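View pics/side0z.png

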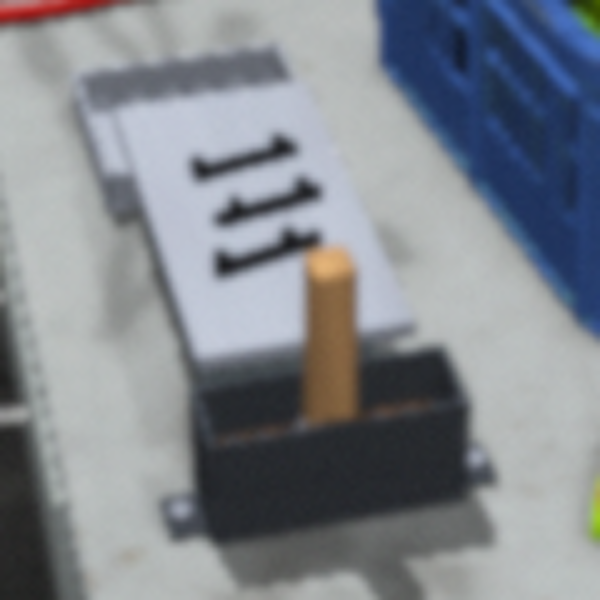

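```bash
python3 - <<'E'
from h import *
c=load('top0.png')
def Z(x,y): return (222+(x+.5)/4-.5,150+(y+.5)/4-.5)
for n,p,z in [('pl',(200,72),.067),('pl',(582,68),.067),('pl',(586,254),.067),('pl',(203,267),.067),
 ('ho',(606,55),.07),('ho',(687,53),.07),('ho',(692,263),.07),('ho',(614,270),.07),
 ('tr',(46,77),.03),('tr',(48,287),.03),('grip',(679,143),.159),('blk',(628,68),.042),('blk',(674,66),.042),('blk',(680,255),.042),('blk',(634,258),.042),
 ('s',(318,110),.07),('s',(334,208),.07),('s',(387,105),.07),('s',(410,202),.07),('s',(456,120),.07),('s',(483,216),.07)]:
    print(n,atz(c,Z(*p),z)[:2].round(4))
c=load('side0.png')
def Z(x,y): return (260+(x+.5)/5-.5,160+(y+.5)/5-.5)
for n,p,z in [('griptop',(330,260),.159),('ho',(205,437),.07),('ho',(467,405),.07),('pl',(195,358),.067),('pl',(413,325),.067),('pl',(116,110),.067),('pl',(300,83),.067)]:
    print(n,atz(c,Z(*p),z)[:2].round(4))
E
```

```text
pl [ 0.5833 -0.0891]
pl [ 0.5834 -0.3282]
pl [ 0.4668 -0.3287]
pl [ 0.4611 -0.0906]
ho [ 0.5911 -0.3431]
ho [ 0.5919 -0.3939]
ho [ 0.4604 -0.3942]
ho [ 0.4566 -0.3456]
tr [0.5865 0.0137]
tr [0.451  0.0121]
grip [ 0.5258 -0.3742]
blk [ 0.5868 -0.3603]
blk [ 0.5878 -0.3898]
blk [ 0.4668 -0.3911]
blk [ 0.4652 -0.3617]
s [ 0.5582 -0.1629]
s [ 0.4969 -0.1723]
s [ 0.5609 -0.2059]
s [ 0.5001 -0.2196]
s [ 0.5511 -0.2488]
s [ 0.4909 -0.2648]
griptop [ 0.5263 -0.3735]
ho [ 0.4583 -0.3889]
ho [ 0.593  -0.3956]
pl [ 0.4656 -0.3246]
pl [ 0.584  -0.3247]
pl [ 0.4629 -0.0883]
pl [ 0.5777 -0.0857]
```

The plate runs from y of about -0.328 to -0.09 and x of about 0.465 to 0.583. The grip top is at about (0.526, -0.374), with a yaw of about +0.01. I'll move towards it.

Request:
arm_command:
  plan:
    - [0,0,0,-0.098]
    - [0,0,0,-0.098]
    - [0,0,0,-0.098]
    - [0,0,0,-0.098]
    - [-0.02,0.013,0,0]
    - [-0.03,0.013,0,0]
    - [-0.03,0.013,0,0]
    - [-0.03,0.013,0,0]
    - [-0.03,0.013,0,0]
    - [-0.03,0.013,0,0]
    - [-0.03,0.013,0,0]
    - [-0.03,0.013,0,0]
    - [-0.03,0.013,0,0]
    - [-0.03,0.013,0,0]
    - [-0.03,0.013,0,0]
    - [-0.03,0.013,0,0]
  claw: 0.0918

```text
t: 1.48
tool_pos: [0.402, 0.2532, 0.2267]
tcp_rot: [2.21, 2.233, -0.0]
wrist_force: [1.0, -0.0, 0.3]
gripper_width: 0.998
```

```bash
cat > st.py <<'E'
from h import *
s=bot.get_state(); R,_=cv2.Rodrigues(s['tcp_rot'])
print('t',round(s['t'],2),'q',s['joint_positions'].round(2),'p',s['tool_pos'].round(4),'xaxis deg',np.degrees(np.arctan2(R[1,0],R[0,0])).round(2),'z',R[:,2].round(3),'F',s['wrist_force'].round(2),'M',s['wrist_torque'].round(2),'w',round(s['gripper_width']*91.8,1))
E
python3 st.py
```

```text
t 1.48 q [-0.25  0.18 -0.41  1.98  0.08  1.    0.88] p [0.402  0.2532 0.2267] xaxis deg 90.59 z [-0. -0. -1.] F [ 1.03 -0.05  0.26] M [ 0.03 -0.01 -0.01] w 91.6
```

Request:
arm_command:
  plan:
    - [-0.02,0.003,-0.004,0]
    - [-0.03,0.003,-0.004,0]
    - [-0.03,0.003,-0.004,0]
    - [-0.03,0.003,-0.004,0]
    - [-0.03,0.004,-0.004,0]
    - [-0.03,0.004,-0.004,0]
    - [-0.03,0.004,-0.004,0]
    - [-0.03,0.004,-0.004,0]
    - [-0.03,0.004,-0.004,0]
    - [-0.03,0.004,-0.004,0]
    - [-0.03,0.004,-0.004,0]
    - [-0.03,0.004,-0.004,0]
    - [-0.03,0.004,-0.004,0]
    - [-0.03,0.004,-0.004,0]
    - [-0.03,0.004,-0.004,0]
    - [-0.03,0.004,-0.004,0]
    - [-0.03,0.004,-0.004,0]
    - [-0.03,0.004,-0.004,0]
    - [0,0,0,0]

```text
t: 3.07
tool_pos: [0.4744, -0.2817, 0.2992]
tcp_rot: [2.216, 2.222, -0.004]
wrist_force: [-0.2, -1.3, -0.0]
gripper_width: 0.999
```

```bash
python3 st.py; python3 -c "
from h import *
c=snap('wrist','w1.png')"
```

```text
t 3.07 q [ 0.42  0.23  0.08  1.73 -0.01  1.18  2.07] p [ 0.4744 -0.2817  0.2992] xaxis deg 90.15 z [ 0.001 -0.004 -1.   ] F [-0.22 -1.29 -0.03] M [ 0.05  0.06 -0.01] w 91.7
```

View pics/w1.png

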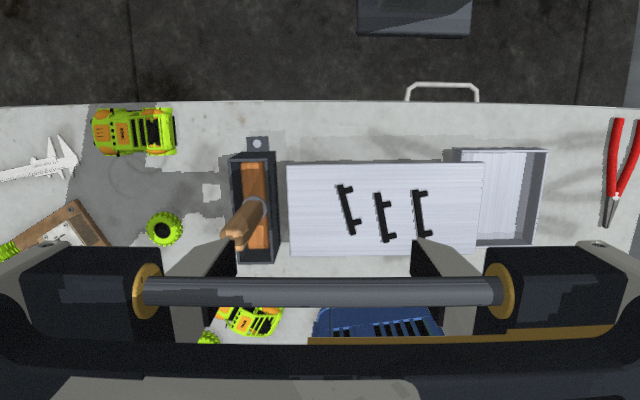

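The wrist view shows the holder at (255,205), with the grip leaning away in perspective and its top at about (235,228). The plate spans 286–488 × 162–256 and the tray is beyond it. Next I'll refine the corners.

```bash
python3 - <<'E'
import cv2
a=cv2.imread('pics/w1.png')[130:270,215:305]; cv2.imwrite('pics/w1a.png',cv2.resize(a,None,fx=4,fy=4,interpolation=cv2.INTER_CUBIC))
a=cv2.imread('pics/w1.png')[140:270,430:560]; cv2.imwrite('pics/w1b.png',cv2.resize(a,None,fx=4,fy=4,interpolation=cv2.INTER_CUBIC))
E
```

```text
(no output)
```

View pics/w1a.png

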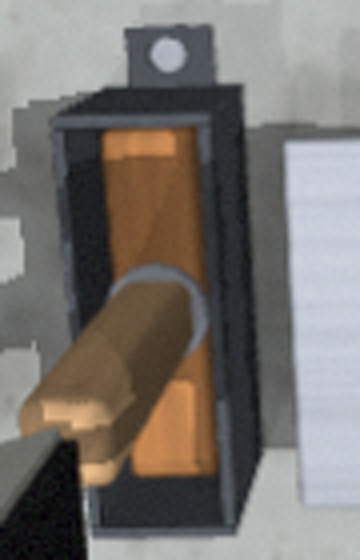

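View pics/w1b.png

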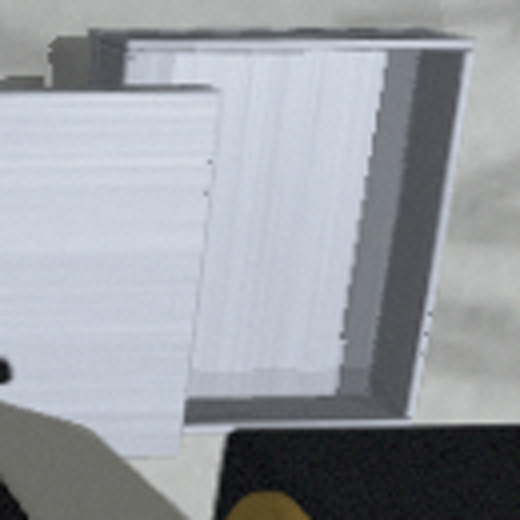

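```bash
python3 - <<'E'
from h import *
c=load('w1.png')
A=lambda x,y:(215+(x+.5)/4-.5,130+(y+.5)/4-.5)
B=lambda x,y:(430+(x+.5)/4-.5,140+(y+.5)/4-.5)
for n,p,z in [('ho',A(53,118),.07),('ho',A(212,118),.07),('ho',A(238,531),.07),('ho',A(92,533),.07),('pl',A(285,141),.067),('pl',A(303,505),.067),('pl',B(217,90),.067),('pl',B(182,458),.067),
 ('blk',A(103,130),.042),('blk',A(193,130),.042),('blk',A(214,473),.042),('blk',A(133,475),.042),('ring',A(158,308),.042),('tr',B(472,45),.03),('tr',B(410,420),.03)]:
    print(n,atz(c,p,z)[:2].round(4))
# sprue dark pixels
im=c['color'].astype(int); m=((im.sum(2)<140)).astype('uint8'); m[:,:320]=0;m[:,440:]=0;m[:170]=0;m[245:]=0
k,l,st,ce=cv2.connectedComponentsWithStats(m)
for i in range(1,k):
    if st[i,4]>60:
        ys,xs=np.where(l==i); P=np.array([atz(c,(x,y),.07)[:2] for x,y in zip(xs,ys)]); print(st[i],P.min(0).round(4),P.max(0).round(4))
E
```

```text
ho [ 0.4574 -0.3947]
ho [ 0.4574 -0.3475]
ho [ 0.5909 -0.3449]
ho [ 0.592  -0.3924]
pl [ 0.4647 -0.3264]
pl [ 0.5829 -0.324 ]
pl [ 0.4599 -0.0885]
pl [ 0.5805 -0.0833]
blk [ 0.4654 -0.3871]
blk [ 0.4654 -0.3584]
blk [ 0.583  -0.3568]
blk [ 0.5839 -0.3847]
ring [ 0.5243 -0.3727]
tr [0.4494 0.0158]
tr [0.5835 0.0182]
[338 185  23  50 346] [ 0.4884 -0.2641] [ 0.5512 -0.2361]
[412 190  20  48 355] [ 0.4942 -0.1743] [ 0.5552 -0.1458]
[375 193  22  50 362] [ 0.4981 -0.2192] [ 0.562  -0.1901]
```

```bash
python3 st.py
```

```text
t 3.12 q [ 0.42  0.22  0.07  1.73 -0.02  1.18  2.07] p [ 0.4744 -0.2782  0.2986] xaxis deg 90.26 z [-0.    -0.001 -1.   ] F [ 0.11 -0.13  0.38] M [ 0.08 -0.02  0.  ] w 91.6
```

Request:
arm_command:
  plan:
    - [-0.015,0.008,0,-0.008]
    - [-0.02,0.01,0,0]
    - [-0.02,0.011,0,0]
    - [-0.02,0.011,0,0]
    - [-0.015,0.01,0,0]
    - [-0.005,0,0.02,0]
    - [0,0,0.03,0]
    - [0,0,0.03,0]
    - [0,0,0.015,0]
    - [0,0,0,0]
    - [0,0,0,0]

```text
t: 4.03
tool_pos: [0.5264, -0.3671, 0.2027]
tcp_rot: [-2.198, -2.241, 0.0]
wrist_force: [0.4, 0.1, 0.7]
gripper_width: 0.998
```

```bash
python3 st.py; python3 -c "
from h import *
c=snap('wrist','w2.png')
c=snap('side','s2.png')
a=cv2.imread('pics/s2.png')[100:280,240:420]; cv2.imwrite('pics/s2z.png',cv2.resize(a,None,fx=3,fy=3,interpolation=cv2.INTER_CUBIC))
"
```

```text
t 4.03 q [ 0.5   0.48  0.09  1.61 -0.05  1.06  2.2 ] p [ 0.5264 -0.3671  0.2027] xaxis deg 91.11 z [-0.002  0.002 -1.   ] F [0.42 0.12 0.67] M [-0.02 -0.01 -0.04] w 91.7
```

View pics/w2.png

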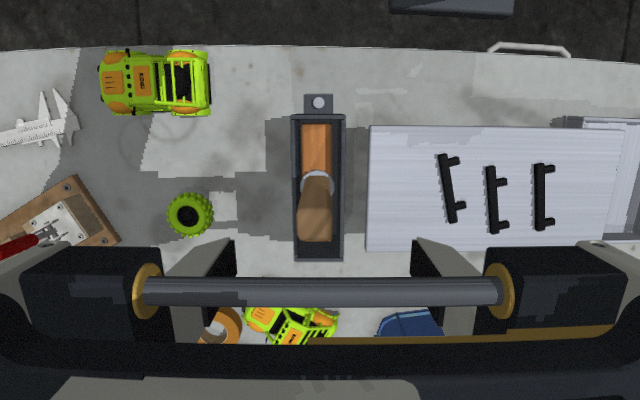

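View pics/s2z.png

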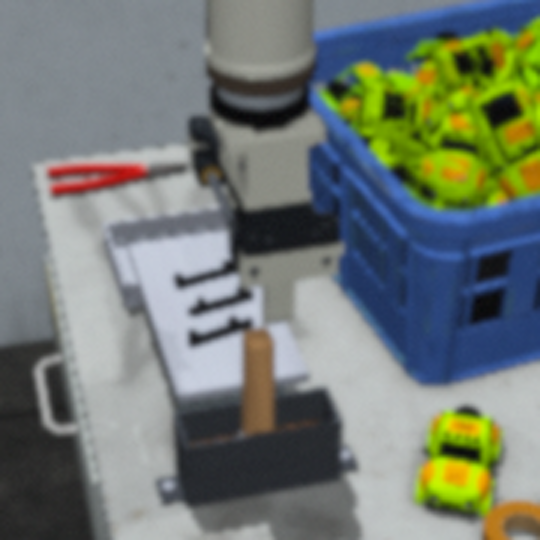

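The wrist view shows the grip at (316,215) between the fingers at about 235 and 412, with the holder at 292–345. I'll zoom to locate the grip.

```bash
python3 - <<'E'
import cv2
from h import *
a=cv2.imread('pics/w2.png')[85:275,270:370]; cv2.imwrite('pics/w2a.png',cv2.resize(a,None,fx=4,fy=4,interpolation=cv2.INTER_CUBIC))
c=load('w2.png')
for x,y in [(.526,-.374),(.5245,-.3725)]:
  for z in (.042,.159):
    print(x,y,z,((proj(c,[[x+a,y+b,z] for a,b in ((-.012,-.012),(-.012,.012),(.012,.012),(.012,-.012))])-[270,85])*4).round(0).tolist())
E
```

```text
0.526 -0.374 0.042 [[133.0, 357.0], [231.0, 359.0], [229.0, 453.0], [133.0, 451.0]]
0.526 -0.374 0.159 [[94.0, 496.0], [244.0, 498.0], [240.0, 638.0], [94.0, 635.0]]
0.5245 -0.3725 0.042 [[139.0, 351.0], [237.0, 353.0], [235.0, 447.0], [139.0, 446.0]]
0.5245 -0.3725 0.159 [[103.0, 487.0], [254.0, 489.0], [250.0, 629.0], [103.0, 627.0]]
```

View pics/w2a.png

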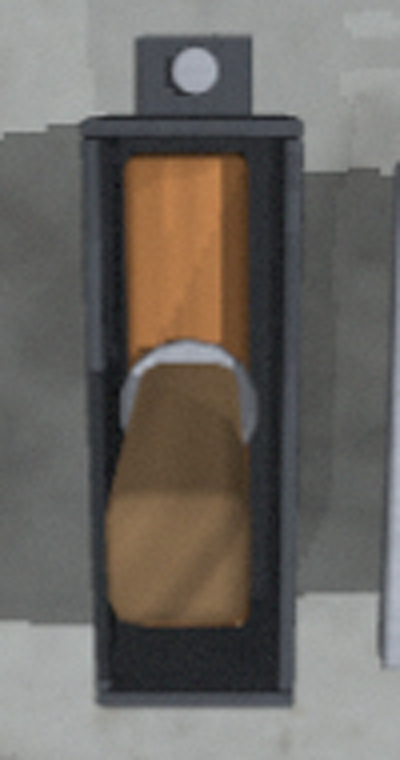

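The grip is confirmed at (0.5245, -0.3725), so I'll descend.

Request:
arm_command:
  plan:
    - [-0.0055,-0.002,0.02,0]
    - [0,0,0.03,0]
    - [0,0,0.025,0]
    - [0,0,0.015,0]
    - [0,0,0.008,0]
    - [0,0,0,0]
    - [0,0,0,0]

```text
t: 4.72
tool_pos: [0.5258, -0.3746, 0.1072]
tcp_rot: [2.2, 2.24, 0.001]
wrist_force: [0.0, -1.0, -0.2]
gripper_width: 0.999
```

```bash
python3 st.py
```

```text
t 4.72 q [ 0.52  0.59  0.09  1.67 -0.06  0.88  2.21] p [ 0.5258 -0.3746  0.1072] xaxis deg 91.05 z [ 0.002 -0.001 -1.   ] F [ 0.02 -1.01 -0.17] M [0.03 0.03 0.04] w 91.7
```

Request:
arm_command:
  plan:
    - [0.002,-0.001,0.005,0]
    - [0,0,0.002,0]
    - [0,0,0,0]
    - [0,0,0,0]

```text
t: 5.05
tool_pos: [0.5241, -0.3722, 0.0993]
tcp_rot: [2.2, 2.241, 0.0]
wrist_force: [-0.0, -0.3, 0.0]
gripper_width: 1.002
```

Request:
arm_command:
  plan:
    - [0,0,0,0]
    - [0,0,0,0]
    - [0,0,0,0]
    - [0,0,0,0]
    - [0,0,0,0]
    - [0,0,0,0]
    - [0,0,0,0]
    - [0,0,0,0]
    - [0,0,0,0]
    - [0,0,0,0]
  claw: 0.0
  squeeze: 50

```text
t: 5.88
tool_pos: [0.5238, -0.3721, 0.0987]
tcp_rot: [-2.201, -2.242, -0.0]
wrist_force: [-0.8, 0.5, 0.5]
gripper_width: 0.323
```

```bash
python3 st.py
```

```text
t 5.88 q [ 0.51  0.59  0.08  1.68 -0.06  0.87  2.21] p [ 0.5238 -0.3721  0.0987] xaxis deg 91.05 z [-0.  0. -1.] F [-0.78  0.5   0.52] M [0.06 0.04 0.03] w 29.6
```

Request:
arm_command:
  plan:
    - [0,0,0,0]
    - [0,0,0,0]
    - [0,0,0,0]
    - [0,0,0,0]
    - [0,0,0,0]

```text
t: 6.3
tool_pos: [0.5237, -0.3722, 0.0986]
tcp_rot: [-2.201, -2.241, 0.0]
wrist_force: [-0.7, -0.4, -0.6]
gripper_width: 0.261
```

```bash
python3 st.py
```

```text
t 6.3 q [ 0.51  0.59  0.08  1.68 -0.06  0.87  2.21] p [ 0.5237 -0.3722  0.0986] xaxis deg 91.04 z [-0.  0. -1.] F [-0.74 -0.37 -0.57] M [-0.04 -0.05  0.06] w 24.0
```

Gripped, with 24 mm opening. Lifting straight up.

Request:
arm_command:
  plan:
    - [0,0,-0.005,0]
    - [0,0,-0.01,0]
    - [0,0,-0.012,0]
    - [0,0,-0.012,0]
    - [0,0,-0.012,0]
    - [0,0,-0.012,0]
    - [0,0,-0.012,0]
    - [0,0,-0.01,0]
    - [0,0,-0.008,0]
    - [0,0,-0.004,0]
    - [0,0,0,0]
    - [0,0,0,0]
    - [0,0,0,0]

```text
t: 7.38
tool_pos: [0.5233, -0.3718, 0.1948]
tcp_rot: [-2.2, -2.24, 0.001]
wrist_force: [-0.1, 0.3, -3.8]
gripper_width: 0.257
```

```bash
python3 st.py;python3 -c "
from h import *
c=snap('wrist','w3.png')
c=snap('side','s3.png')
a=cv2.imread('pics/s3.png')[100:280,240:420]; cv2.imwrite('pics/s3z.png',cv2.resize(a,None,fx=3,fy=3,interpolation=cv2.INTER_CUBIC))
";python3 st.py
```

```text
t 7.38 q [ 0.51  0.48  0.09  1.62 -0.05  1.05  2.2 ] p [ 0.5233 -0.3718  0.1948] xaxis deg 91.04 z [-0.001  0.001 -1.   ] F [-0.12  0.35 -3.77] M [ 0.01 -0.   -0.01] w 23.6
t 7.48 q [ 0.51  0.48  0.09  1.62 -0.05  1.05  2.2 ] p [ 0.5233 -0.3718  0.1947] xaxis deg 91.04 z [-0.001  0.001 -1.   ] F [-0.94 -1.41 -3.23] M [0.01 0.01 0.02] w 23.9
```

View pics/w3.png

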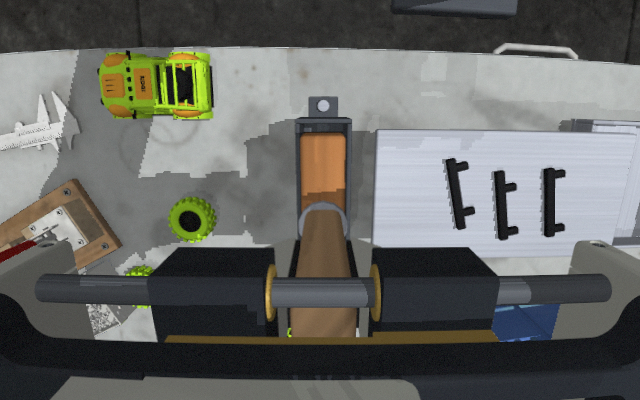

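View pics/s3z.png

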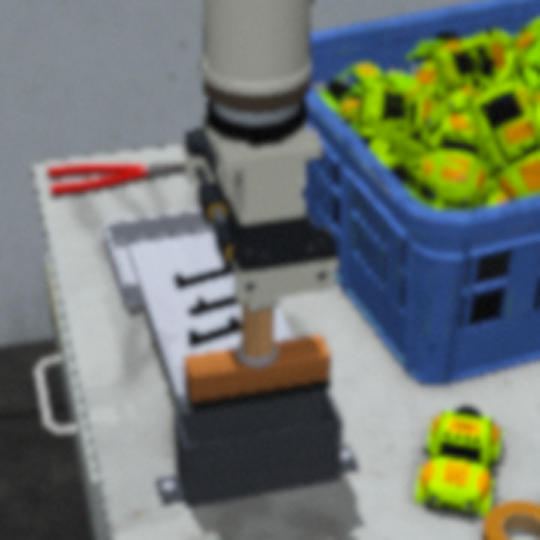

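The scraper is lifted clear and the underside is above the holder rim. Now I'll move over the plate's near end and take a force baseline.

Request:
arm_command:
  plan:
    - [0.008,0,0,0]
    - [0.014,0,0,0]
    - [0.016,0,0,0]
    - [0.014,0,0.003,0]
    - [0.008,0,0.006,0]
    - [0.004,0,0.006,0]
    - [0,0,0,0]
    - [0,0,0,0]
    - [0,0,0,0]

```text
t: 8.23
tool_pos: [0.5224, -0.3092, 0.1807]
tcp_rot: [2.202, 2.24, -0.001]
wrist_force: [-0.1, -1.4, -3.0]
gripper_width: 0.261
```

```bash
cat > avg.py <<'E'
from h import *
import sys
n=int(sys.argv[1]) if len(sys.argv)>1 else 6
L=[];Z=[]
for i in range(n):
    s=bot.get_state(); L.append(np.r_[s['wrist_force'],s['wrist_torque']]); Z.append(np.r_[s['tool_pos'],s['tau'][[1,3]]])
    if i<n-1: bot.camera('top')
L=np.array(L);print('t',round(s['t'],2),'F',L.mean(0).round(2),'sd',L[:,:3].std(0).round(2),'p',np.mean(Z,0).round(4),'w',round(s['gripper_width']*91.8,1),'fz',L[:,2].round(1))
E
python3 avg.py 8; python3 st.py; python3 -c "
from h import *
c=snap('wrist','w4.png')"
```

```text
t 8.58 F [-0.16 -0.08 -2.99  0.03  0.02  0.02] sd [0.42 0.56 0.42] p [  0.5226  -0.309    0.1808 -54.7871 -27.2268] w 23.9 fz [-3.  -2.2 -3.3 -2.7 -3.3 -3.1 -3.6 -2.6]
t 8.58 q [ 0.43  0.44  0.08  1.72 -0.04  0.98  2.11] p [ 0.5226 -0.3086  0.1808] xaxis deg 91.01 z [ 0. -0. -1.] F [ 0.11  0.16 -2.62] M [0.04 0.07 0.01] w 23.9
```

View pics/w4.png

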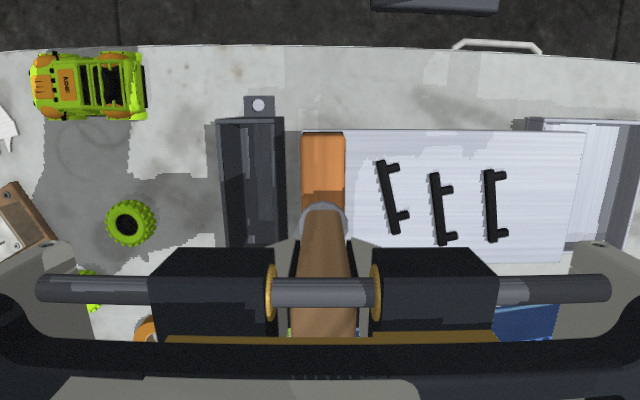

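```bash
python3 - <<'E'
from h import *
a=cv2.imread('pics/w4.png')[110:210,205:345]; cv2.imwrite('pics/w4a.png',cv2.resize(a,None,fx=5,fy=5,interpolation=cv2.INTER_CUBIC))
c=load('w4.png')
print('corner of plate predicted', ((proj(c,[[.465,-.326,.067],[.465,-.326,.055],[.4637,-.324,.086],[.4637,-.324,.124]])-[205,110])*5).round(0))
E
```

```text
corner of plate predicted [[487.  99.]
 [491.  95.]
 [493.  99.]
 [476. 117.]]
```

View pics/w4a.png

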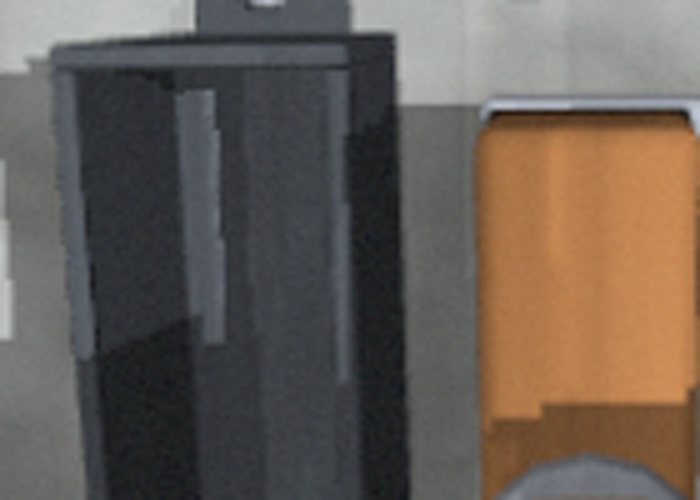

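Request:
arm_command:
  plan:
    - [0,0,0.004,0]
    - [0,0,0.005,0]
    - [0,0,0.003,0]
    - [0,0,0,0]
    - [0,0,0.002,0]
    - [0,0,0.002,0]
    - [0,0,0,0]
    - [0,0,0,0]

```text
t: 9.3
tool_pos: [0.5226, -0.3081, 0.1646]
tcp_rot: [-2.201, -2.241, 0.0]
wrist_force: [0.1, -0.1, -2.6]
gripper_width: 0.261
```

```bash
python3 avg.py 4
```

```text
t 9.45 F [ 0.12 -0.   -2.85  0.04  0.02  0.01] sd [0.29 0.59 0.38] p [  0.5227  -0.3082   0.1648 -55.2067 -26.6581] w 23.5 fz [-2.6 -3.1 -2.4 -3.3]
```

Request:
arm_command:
  plan:
    - [0,0,0.002,0]
    - [0,0,0.002,0]
    - [0,0,0.002,0]
    - [0,0,0,0]
    - [0,0,0,0]

```text
t: 9.87
tool_pos: [0.523, -0.3085, 0.1592]
tcp_rot: [2.2, 2.241, 0.0]
wrist_force: [-0.2, -0.2, 1.5]
gripper_width: 0.26
```

```bash
python3 avg.py 4
```

```text
t 10.02 F [ 0.15 -0.5   1.82 -0.1   0.08 -0.02] sd [0.34 0.52 0.48] p [  0.523   -0.3085   0.1592 -52.5918 -24.5122] w 23.8 fz [1.5 1.5 1.6 2.6]
```

Request:
arm_command:
  plan:
    - [0,0,0.002,0]
    - [0,0,0.002,0]
    - [0,0,0,0]
    - [0,0,0,0]

```text
t: 10.35
tool_pos: [0.5231, -0.3086, 0.1552]
tcp_rot: [2.2, 2.241, 0.0]
wrist_force: [-0.8, -0.3, 6.1]
gripper_width: 0.256
```

```bash
python3 avg.py 4
```

```text
t 10.5 F [-0.24 -0.3   5.67 -0.02  0.22  0.02] sd [0.44 0.25 0.55] p [  0.5231  -0.3086   0.1553 -50.6479 -23.3826] w 23.9 fz [6.1 6.3 5.4 4.9]
```

Contact force is about 8.6 N and end stiffness about 1 N/mm. I'll press a bit more and start the stroke.

Request:
arm_command:
  plan:
    - [0,0,0.0012,0]
    - [0.002,0,-0.0002,0]
    - [0.003,0,-0.0005,0]
    - [0.004,0,-0.0006,0]
    - [0.004,0,-0.0006,0]
    - [0.003,0,-0.0005,0]

```text
t: 11.0
tool_pos: [0.523, -0.2954, 0.1572]
tcp_rot: [2.199, 2.236, -0.002]
wrist_force: [0.0, -6.0, 4.5]
gripper_width: 0.257
```

```bash
python3 avg.py 3
```

```text
t 11.1 F [ 0.13 -4.81  5.56 -1.44  0.27  0.08] sd [0.21 0.82 0.78] p [  0.523   -0.2949   0.1572 -49.3053 -21.9423] w 24.0 fz [4.5 6.1 6.1]
```

Request:
arm_command:
  plan:
    - [0.003,0,0.0003,0]
    - [0.004,0,-0.0002,0]
    - [0.004,0,-0.0004,0]
    - [0.004,0,-0.0004,0]
    - [0.003,0,-0.0004,0]

```text
t: 11.52
tool_pos: [0.523, -0.2777, 0.1586]
tcp_rot: [2.198, 2.236, -0.002]
wrist_force: [0.1, -5.7, 6.8]
gripper_width: 0.263
```

```bash
python3 avg.py 3
```

```text
t 11.62 F [ 0.01 -5.38  6.73 -1.58  0.29  0.09] sd [0.7  0.25 0.07] p [  0.523   -0.2773   0.1586 -47.7093 -21.3453] w 24.0 fz [6.8 6.6 6.8]
```

Request:
arm_command:
  plan:
    - [0.003,0,-0.0003,0]
    - [0.004,0,-0.0004,0]
    - [0.004,0,-0.0003,0]
    - [0.003,0,-0.0003,0]
    - [0.002,0,-0.0001,0]

```text
t: 12.03
tool_pos: [0.5228, -0.2615, 0.16]
tcp_rot: [2.198, 2.236, -0.002]
wrist_force: [0.4, -5.7, 6.8]
gripper_width: 0.259
```

```bash
python3 avg.py 3; python3 -c "
from h import *
c=snap('wrist','w5.png')"
```

```text
t 12.13 F [ 0.28 -5.71  6.96 -1.63  0.29  0.12] sd [0.14 0.5  0.16] p [  0.5228  -0.2613   0.16   -46.8114 -21.0997] w 23.8 fz [6.8 6.9 7.2]
```

View pics/w5.png

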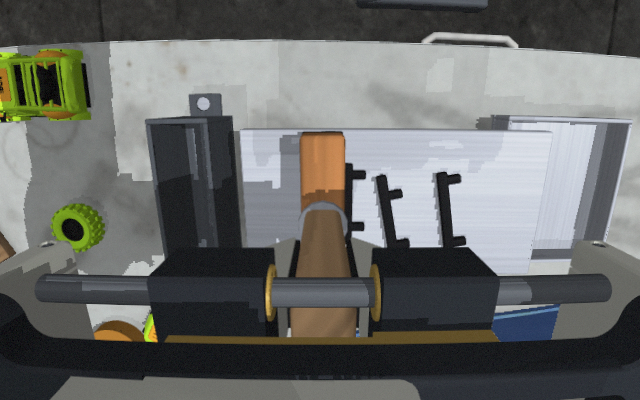

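The first sprue lies flush against the block's front face at (350,200) and is being pushed. N is about 9.9, so I'll continue.

Request:
arm_command:
  plan:
    - [0.003,0,-0.0002,0]
    - [0.004,0,-0.0003,0]
    - [0.004,0,-0.0002,0]
    - [0.003,0,-0.0002,0]

```text
t: 12.52
tool_pos: [0.5225, -0.2476, 0.1609]
tcp_rot: [2.198, 2.236, -0.002]
wrist_force: [-0.2, -6.0, 5.8]
gripper_width: 0.258
```

```bash
python3 avg.py 3
```

```text
t 12.62 F [-0.04 -5.69  6.44 -1.57  0.27  0.13] sd [0.11 0.61 0.7 ] p [  0.5226  -0.2471   0.1609 -46.0435 -21.1701] w 24.0 fz [5.8 7.4 6.1]
```

Request:
arm_command:
  plan:
    - [0.003,0,0,0]
    - [0.004,0,-0.0001,0]
    - [0.004,0,-0.0001,0]
    - [0.003,0,-0.0001,0]

```text
t: 12.95
tool_pos: [0.5225, -0.2337, 0.1613]
tcp_rot: [2.198, 2.236, -0.002]
wrist_force: [0.3, -6.1, 7.0]
gripper_width: 0.26
```

```bash
python3 avg.py 3
```

```text
t 13.05 F [ 0.49 -5.03  7.37 -1.62  0.29  0.17] sd [0.12 0.92 0.34] p [  0.5225  -0.2332   0.1613 -45.1409 -20.8881] w 23.5 fz [7.  7.8 7.3]
```

Request:
arm_command:
  plan:
    - [0.003,0,-0.0001,0]
    - [0.004,0,0,0]
    - [0.004,0,0,0]
    - [0.003,0,0,0]

```text
t: 13.38
tool_pos: [0.5223, -0.2196, 0.1614]
tcp_rot: [2.198, 2.236, -0.001]
wrist_force: [0.2, -6.9, 7.3]
gripper_width: 0.256
```

```bash
python3 avg.py 3
```

```text
t 13.48 F [ 0.1  -5.23  7.33 -1.72  0.33  0.24] sd [0.57 1.2  0.52] p [  0.5223  -0.2191   0.1614 -44.4756 -20.7362] w 24.1 fz [7.3 6.7 8. ]
```

N is about 10.3. I'll cross the middle level.

Request:
arm_command:
  plan:
    - [0.003,0,0,0]
    - [0.004,0,0,0]
    - [0.004,0,0,0]
    - [0.003,0,0,0]

```text
t: 13.82
tool_pos: [0.522, -0.2056, 0.1614]
tcp_rot: [2.197, 2.236, -0.002]
wrist_force: [1.1, -6.5, 7.8]
gripper_width: 0.26
```

```bash
python3 avg.py 3;python3 -c "
from h import *
c=snap('wrist','w6.png')"
```

```text
t 13.92 F [ 0.31 -5.59  8.03 -1.8   0.38  0.24] sd [0.86 0.75 0.16] p [  0.522   -0.2052   0.1613 -44.0347 -20.8474] w 23.9 fz [7.8 8.1 8.2]
```

View pics/w6.png

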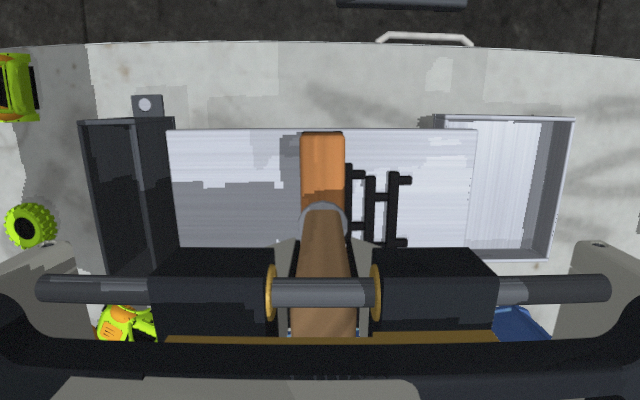

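All three sprues are bunched ahead of the block at columns 350–405, and N is about 11. Continuing.

Request:
arm_command:
  plan:
    - [0.003,0,0,0]
    - [0.004,0,0,0]
    - [0.004,0,0,0]
    - [0.003,0,0,0]

```text
t: 14.3
tool_pos: [0.5215, -0.1915, 0.1612]
tcp_rot: [2.198, 2.237, -0.002]
wrist_force: [-0.1, -6.5, 7.4]
gripper_width: 0.257
```

```bash
python3 avg.py 3
```

```text
t 14.4 F [-0.14 -5.07  8.17 -1.83  0.45  0.15] sd [0.18 1.25 0.59] p [  0.5215  -0.191    0.1612 -43.5381 -21.1136] w 24.0 fz [7.4 8.3 8.8]
```

Request:
arm_command:
  plan:
    - [0.003,0,0,0]
    - [0.004,0,0,0]
    - [0.004,0,0.0001,0]
    - [0.003,0,0.0001,0]

```text
t: 14.73
tool_pos: [0.5212, -0.1774, 0.1609]
tcp_rot: [2.198, 2.237, -0.002]
wrist_force: [0.6, -5.8, 7.7]
gripper_width: 0.258
```

```bash
python3 avg.py 3
```

```text
t 14.83 F [ 0.16 -5.03  8.26 -1.84  0.44  0.09] sd [0.31 0.68 0.46] p [  0.5212  -0.177    0.1609 -43.1033 -21.1974] w 23.9 fz [7.7 8.2 8.9]
```

Request:
arm_command:
  plan:
    - [0.003,0,0,0]
    - [0.004,0,0.0001,0]
    - [0.004,0,0.0001,0]
    - [0.003,0,0.0001,0]

```text
t: 15.17
tool_pos: [0.5209, -0.1631, 0.1605]
tcp_rot: [2.199, 2.237, -0.001]
wrist_force: [-0.1, -6.0, 7.3]
gripper_width: 0.257
```

```bash
python3 avg.py 3
```

```text
t 15.27 F [-0.05 -4.98  7.17 -1.66  0.33  0.06] sd [0.03 1.03 0.11] p [  0.5209  -0.1626   0.1604 -43.0643 -21.4526] w 23.7 fz [7.3 7.  7.2]
```

Request:
arm_command:
  plan:
    - [0.003,0,0.0002,0]
    - [0.004,0,0.0003,0]
    - [0.004,0,0.0003,0]
    - [0.003,0,0.0003,0]

```text
t: 15.6
tool_pos: [0.5206, -0.149, 0.1593]
tcp_rot: [2.199, 2.237, -0.001]
wrist_force: [-0.6, -5.4, 8.4]
gripper_width: 0.258
```

```bash
python3 avg.py 3
```

```text
t 15.7 F [-0.28 -4.32  7.96 -1.65  0.31  0.07] sd [0.28 0.77 0.35] p [  0.5206  -0.1485   0.1593 -42.6186 -21.3543] w 23.9 fz [8.4 7.6 7.8]
```

Request:
arm_command:
  plan:
    - [0.003,0,0.0002,0]
    - [0.004,0,0.0003,0]
    - [0.004,0,0.0003,0]
    - [0.003,0,0.0003,0]

```text
t: 16.03
tool_pos: [0.5204, -0.1348, 0.1581]
tcp_rot: [2.199, 2.237, -0.001]
wrist_force: [-0.2, -5.2, 7.4]
gripper_width: 0.262
```

```bash
python3 avg.py 3;python3 -c "
from h import *
c=snap('wrist','w7.png')"
```

```text
t 16.13 F [-0.23 -4.25  7.13 -1.56  0.3   0.04] sd [0.45 0.71 0.25] p [  0.5203  -0.1343   0.1581 -42.438  -21.4353] w 23.8 fz [7.4 6.8 7.1]
```

View pics/w7.png

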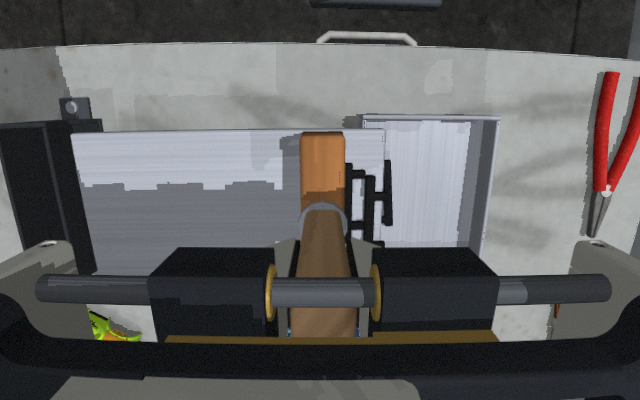

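The leading sprue is tipping over the plate end at (388,190). N is about 10.1.

Request:
arm_command:
  plan:
    - [0.003,0,0.0004,0]
    - [0.004,0,0.0005,0]
    - [0.004,0,0.0005,0]
    - [0.003,0,0.0004,0]

```text
t: 16.52
tool_pos: [0.5201, -0.1207, 0.1563]
tcp_rot: [2.199, 2.238, -0.001]
wrist_force: [-0.5, -4.5, 7.3]
gripper_width: 0.261
```

```bash
python3 avg.py 3
```

```text
t 16.62 F [-0.05 -3.98  7.45 -1.49  0.27  0.02] sd [0.3  0.88 0.12] p [  0.5201  -0.1202   0.1562 -42.0632 -21.318 ] w 23.6 fz [7.3 7.5 7.6]
```

Request:
arm_command:
  plan:
    - [0.003,0,0.0005,0]
    - [0.004,0,0.0006,0]
    - [0.004,0,0.0006,0]
    - [0.003,0,0.0004,0]

```text
t: 16.95
tool_pos: [0.5199, -0.1065, 0.1542]
tcp_rot: [2.199, 2.238, -0.001]
wrist_force: [-0.4, -4.9, 7.0]
gripper_width: 0.258
```

```bash
python3 avg.py 3;python3 -c "
from h import *
c=snap('wrist','w8.png')"
```

```text
t 17.05 F [-0.16 -3.52  7.09 -1.49  0.2   0.06] sd [0.27 0.95 0.18] p [  0.5199  -0.106    0.1541 -41.859  -21.249 ] w 23.6 fz [7.  7.3 7. ]
```

View pics/w8.png

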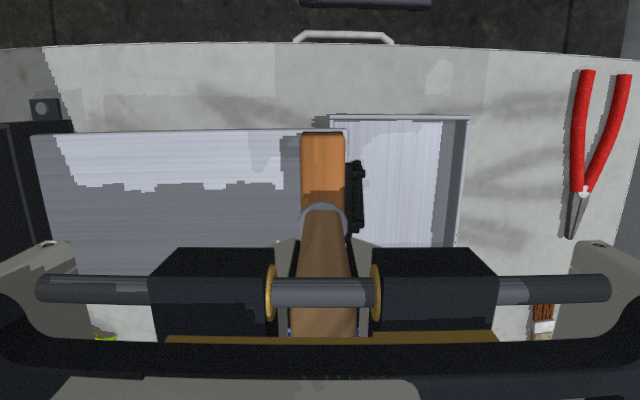

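Request:
arm_command:
  plan:
    - [0.003,0,0.0005,0]
    - [0.004,0,0.0006,0]
    - [0.003,0,0.0006,0]
    - [0,0,0,0]

```text
t: 17.43
tool_pos: [0.5197, -0.0957, 0.1523]
tcp_rot: [2.199, 2.239, -0.0]
wrist_force: [-0.6, -3.3, 6.4]
gripper_width: 0.258
```

```bash
python3 avg.py 3;python3 -c "
from h import *
c=snap('wrist','w9.png');c=snap('top','t9.png')
a=cv2.imread('pics/w9.png')[100:260,280:480];cv2.imwrite('pics/w9z.png',cv2.resize(a,None,fx=4,fy=3.7))
a=cv2.imread('pics/t9.png')[150:230,222:422];cv2.imwrite('pics/t9z.png',cv2.resize(a,None,fx=4,fy=4))
"
```

```text
t 17.53 F [-0.13 -3.11  6.99 -1.13  0.23  0.03] sd [0.34 0.2  0.55] p [  0.5197  -0.0958   0.1524 -41.6554 -21.1234] w 23.6 fz [6.4 7.7 6.8]
```

View pics/w9z.png

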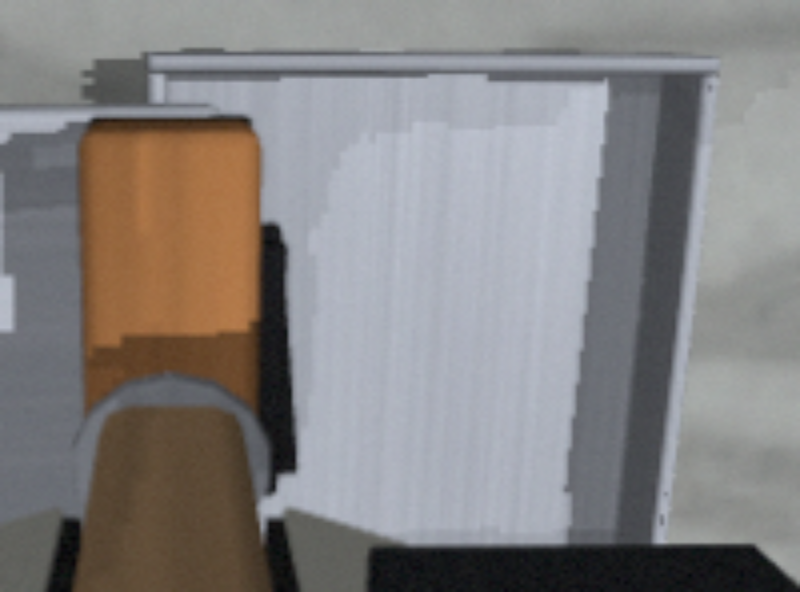

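View pics/t9z.png

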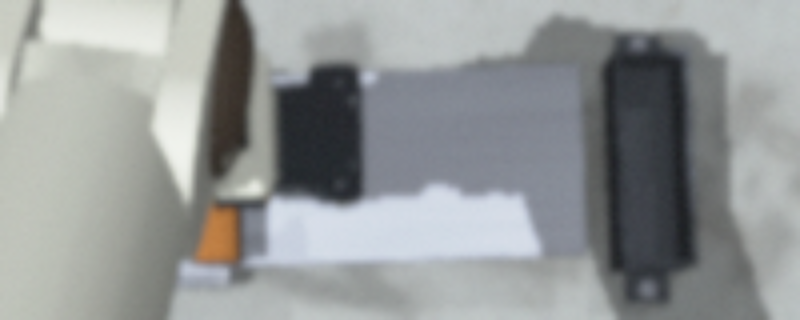

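N is about 9.9. The block front is just past the plate end and a sprue still hangs at its face, so I'll go a few mm more, pressed.

Request:
arm_command:
  plan:
    - [0.003,0,0.0006,0]
    - [0.003,0,0.0006,0]
    - [0,0,0,0]
    - [0,0,0,0]

```text
t: 17.97
tool_pos: [0.5196, -0.0899, 0.1512]
tcp_rot: [2.199, 2.239, 0.0]
wrist_force: [-0.1, -2.4, 7.2]
gripper_width: 0.255
```

```bash
python3 avg.py 3;python3 -c "
from h import *
c=snap('wrist','w10.png');c=snap('side','s10.png')
a=cv2.imread('pics/w10.png')[100:260,280:480];cv2.imwrite('pics/w10z.png',cv2.resize(a,None,fx=4,fy=3.7))
a=cv2.imread('pics/s10.png')[130:280,240:400];cv2.imwrite('pics/s10z.png',cv2.resize(a,None,fx=4,fy=4))
"
```

```text
t 18.07 F [ 0.13 -2.98  7.11 -1.24  0.24  0.02] sd [0.25 0.4  0.18] p [  0.5196  -0.0899   0.1512 -41.5614 -21.0865] w 24.1 fz [7.2 6.9 7.3]
```

View pics/w10z.png

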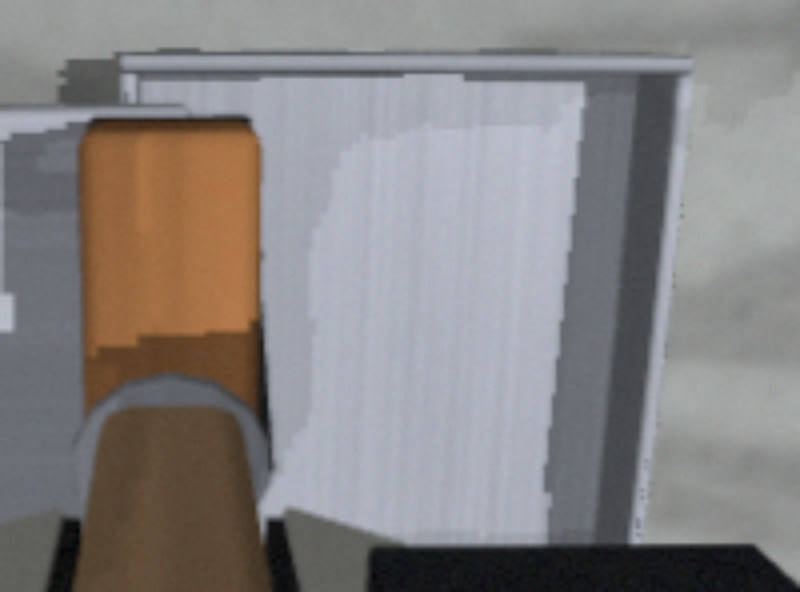

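View pics/s10z.png

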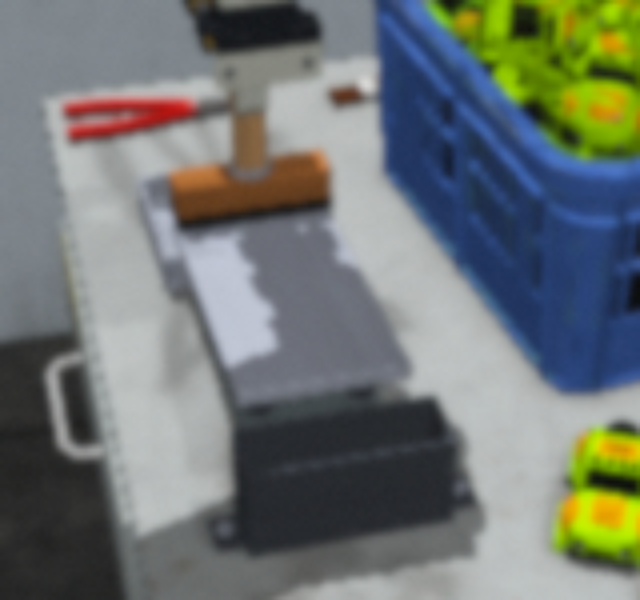

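Request:
arm_command:
  plan:
    - [0.003,0,0.0005,0]
    - [0,0,0,0]
    - [0,0,0,0]

```text
t: 18.42
tool_pos: [0.5196, -0.087, 0.1507]
tcp_rot: [2.199, 2.239, -0.0]
wrist_force: [-0.2, -3.9, 7.1]
gripper_width: 0.262
```

```bash
python3 avg.py 3;python3 -c "
from h import *
c=snap('wrist','w11.png')
a=cv2.imread('pics/w11.png')[100:260,280:480];cv2.imwrite('pics/w11z.png',cv2.resize(a,None,fx=4,fy=3.7))
"
```

```text
t 18.52 F [-0.54 -3.53  7.28 -1.3   0.24  0.06] sd [0.36 0.36 0.14] p [  0.5195  -0.0871   0.1507 -41.5456 -21.0609] w 24.1 fz [7.1 7.5 7.2]
```

View pics/w11z.png

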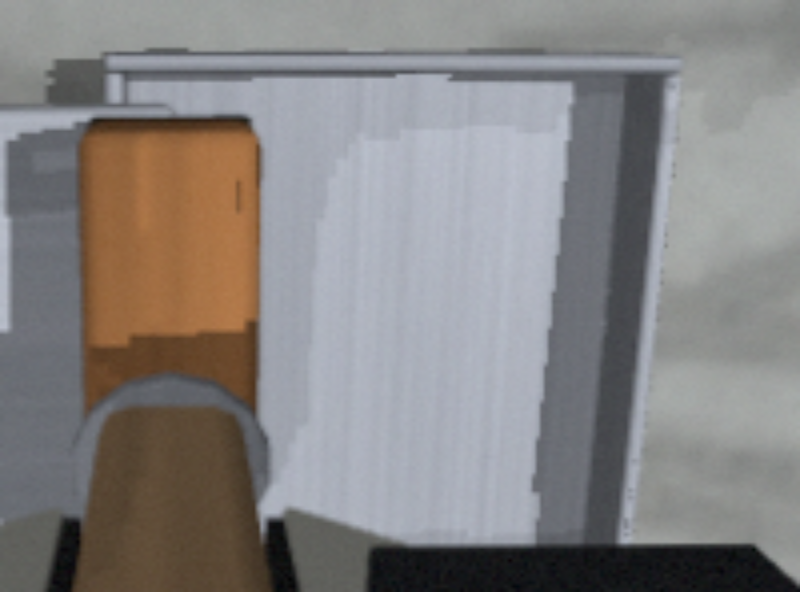

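No sprues are visible at the block face, so they should be in the tray below the block. I'll lift gently and look.

Request:
arm_command:
  plan:
    - [0,0,-0.002,0]
    - [0,0,-0.003,0]
    - [0,0,-0.003,0]
    - [0,0,-0.003,0]
    - [0,0,-0.003,0]
    - [0,0,-0.006,0]
    - [0,0,-0.01,0]
    - [0,0,-0.012,0]
    - [-0.01,0,-0.01,0]
    - [-0.02,0,-0.002,0]
    - [-0.03,0,0,0]
    - [-0.03,0,0,0]
    - [-0.03,0,0,0]
    - [-0.02,0,0,0]
    - [-0.01,0,0,0]
    - [0,0,0,0]
    - [0,0,0,0]

```text
t: 19.98
tool_pos: [0.5211, -0.2346, 0.2036]
tcp_rot: [-2.201, -2.24, -0.001]
wrist_force: [0.5, 1.0, -2.9]
gripper_width: 0.259
```

```bash
python3 st.py;python3 -c "
from h import *
c=snap('wrist','w12.png');c=snap('side','s12.png')
a=cv2.imread('pics/s12.png')[130:280,240:400];cv2.imwrite('pics/s12z.png',cv2.resize(a,None,fx=4,fy=4))
"
```

```text
t 19.98 q [ 0.32  0.35  0.08  1.79 -0.03  1.    1.99] p [ 0.5211 -0.2346  0.2036] xaxis deg 91.01 z [-0.     0.001 -1.   ] F [ 0.52  0.97 -2.87] M [ 0.11 -0.02 -0.03] w 23.8
```

View pics/w12.png

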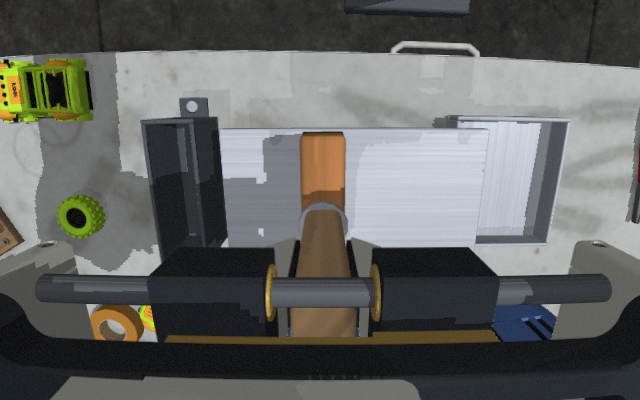

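View pics/s12z.png

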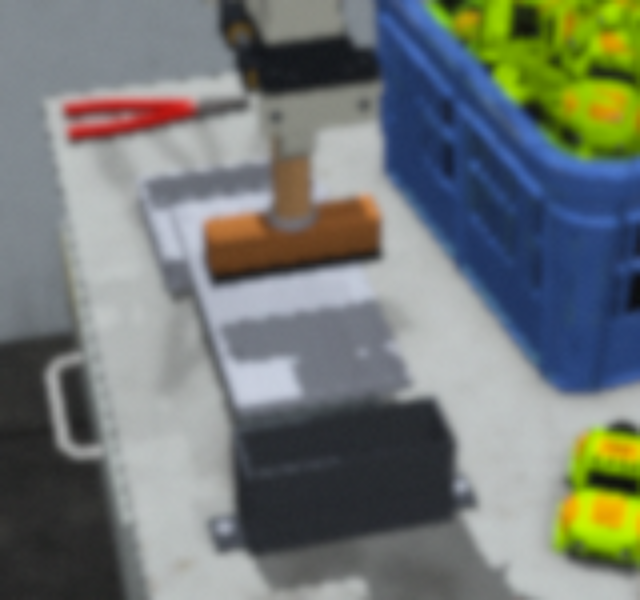

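```bash
python3 -c "
from h import *
c=snap('top','t12.png')
a=cv2.imread('pics/t12.png')[150:230,222:422];cv2.imwrite('pics/t12z.png',cv2.resize(a,None,fx=4,fy=4))
"; python3 avg.py 2
```

```text
t 20.18 F [-0.03  0.33 -2.26  0.05  0.04  0.05] sd [0.02 0.4  0.19] p [  0.5217  -0.2328   0.2037 -49.9598 -27.6572] w 23.6 fz [-2.4 -2.1]
```

View pics/t12z.png

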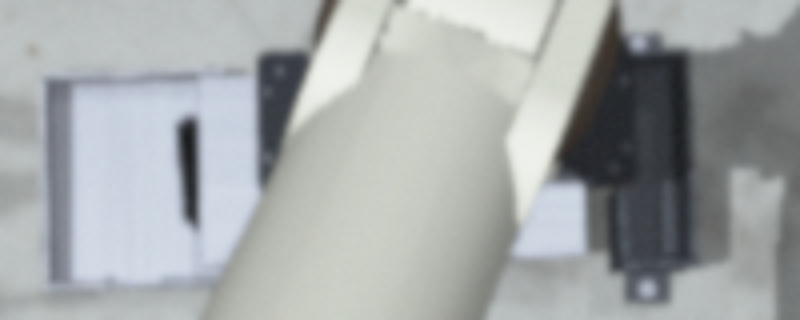

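The sprues lie in the tray by the plate's end, at zoom (190,170), and the plate is clear. Returning over the holder.

Request:
arm_command:
  plan:
    - [-0.01,0,0,0]
    - [-0.02,0,0,0]
    - [-0.025,0,0,0]
    - [-0.025,0,0,0]
    - [-0.025,0,0,0]
    - [-0.02,0,0,0]
    - [-0.01,0,0,0]
    - [-0.0045,-0.0005,0,0]
    - [0,0,0,0]
    - [0,0,0,0]
    - [0,0,0,0]
    - [0,0,0,0]

```text
t: 21.18
tool_pos: [0.524, -0.3728, 0.2038]
tcp_rot: [-2.198, -2.244, -0.001]
wrist_force: [-0.1, -0.4, -3.4]
gripper_width: 0.261
```

```bash
python3 st.py; python3 -c "
from h import *
c=snap('wrist','w13.png');c=snap('side','s13.png');
a=cv2.imread('pics/s13.png')[130:280,240:400];cv2.imwrite('pics/s13z.png',cv2.resize(a,None,fx=4,fy=4))
";python3 st.py
```

```text
t 21.18 q [ 0.49  0.48  0.12  1.61 -0.06  1.06  2.22] p [ 0.524  -0.3728  0.2038] xaxis deg 91.18 z [ 0.     0.001 -1.   ] F [-0.11 -0.39 -3.4 ] M [0.03 0.02 0.  ] w 24.0
t 21.28 q [ 0.49  0.48  0.12  1.61 -0.06  1.06  2.22] p [ 0.5238 -0.3734  0.2038] xaxis deg 91.14 z [ 0.  0. -1.] F [ 0.26 -0.55 -2.45] M [ 0.05  0.02 -0.01] w 23.5
```

View pics/w13.png

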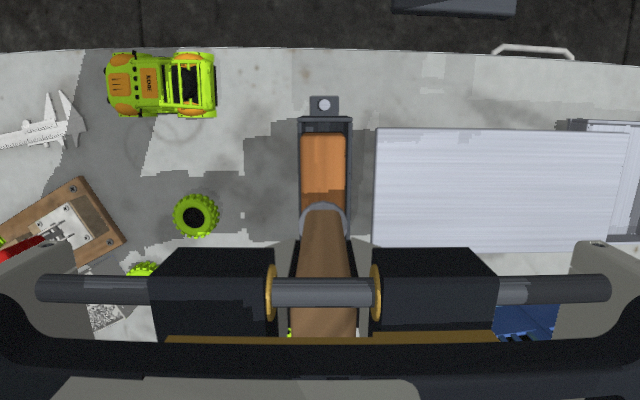

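View pics/s13z.png

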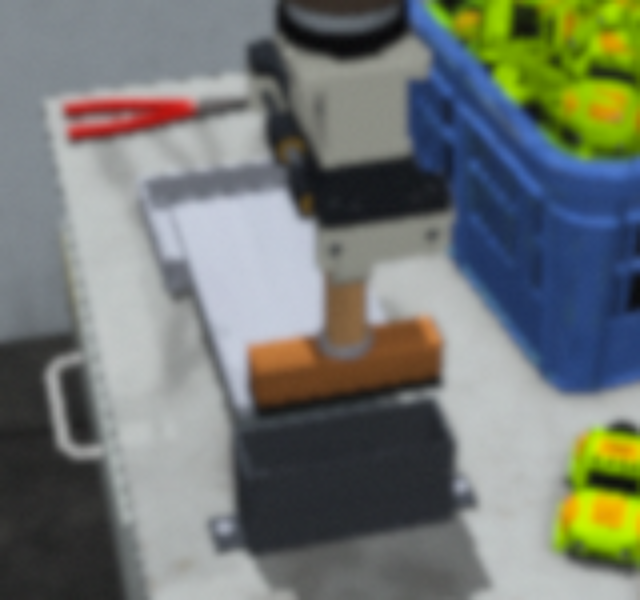

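The block is aligned over the holder and the plate is clear. Lowering.

Request:
arm_command:
  plan:
    - [0.0015,0,0,0]
    - [0,0,0.005,0]
    - [0,0,0.01,0]
    - [0,0,0.01,0]
    - [0,0,0.008,0]
    - [0,0,0.005,0]
    - [0,0,0.003,0]
    - [0,0,0.005,0]
    - [0,0,0.005,0]
    - [0,0,0,0]
    - [0,0,0,0]

```text
t: 22.2
tool_pos: [0.5232, -0.3731, 0.1524]
tcp_rot: [-2.201, -2.241, 0.0]
wrist_force: [0.1, -0.6, -2.9]
gripper_width: 0.259
```

```bash
python3 avg.py 3
```

```text
t 22.3 F [-0.13 -0.07 -2.43  0.03 -0.    0.01] sd [0.17 0.46 0.32] p [  0.5234  -0.3732   0.1528 -59.2747 -26.7166] w 24.0 fz [-2.9 -2.2 -2.2]
```

Request:
arm_command:
  plan:
    - [0.001,0,0.005,0]
    - [0,0,0.008,0]
    - [0,0,0.008,0]
    - [0,0,0.008,0]
    - [0,0,0.008,0]
    - [0,0,0.006,0]
    - [0,0,0.004,0]
    - [0,0,0.003,0]
    - [0,0,0.002,0]
    - [0,0,0,0]
    - [0,0,0,0]

```text
t: 23.22
tool_pos: [0.5234, -0.3723, 0.1009]
tcp_rot: [2.201, 2.241, 0.0]
wrist_force: [-0.3, -0.1, -2.2]
gripper_width: 0.261
```

```bash
python3 avg.py 3
```

```text
t 23.32 F [-0.04  0.09 -2.38  0.03  0.   -0.02] sd [0.39 0.16 0.2 ] p [  0.5235  -0.3723   0.101  -60.9392 -24.922 ] w 23.5 fz [-2.2 -2.6 -2.4]
```

Request:
arm_command:
  plan:
    - [0,0,0.001,0]
    - [0,0,0.001,0]
    - [0,0,0.0005,0]
    - [0,0,0,0]
    - [0,0,0,0]

```text
t: 23.73
tool_pos: [0.5236, -0.3722, 0.0986]
tcp_rot: [2.201, 2.241, 0.0]
wrist_force: [-0.4, 0.1, 0.6]
gripper_width: 0.256
```

```bash
python3 avg.py 3
```

```text
t 23.83 F [-0.44  0.45  0.42  0.19  0.22  0.  ] sd [0.13 0.28 0.54] p [  0.5236  -0.3723   0.0986 -59.0629 -24.0394] w 23.8 fz [ 0.6  1.  -0.3]
```

Seated: same height as before the pull, with floor contact felt. Releasing.

Request:
arm_command:
  plan:
    - [0,0,0,0]
    - [0,0,0,0]
    - [0,0,0,0]
    - [0,0,0,0]
    - [0,0,0,0]
    - [0,0,0,0]
    - [0,0,0,0]
    - [0,0,0,0]
    - [0,0,0,0]
    - [0,0,0,0]
    - [0,0,0,0]
    - [0,0,0,0]
  claw: 0.08

```text
t: 24.83
tool_pos: [0.5233, -0.3721, 0.0982]
tcp_rot: [-2.201, -2.242, -0.0]
wrist_force: [-0.1, 0.0, 0.3]
gripper_width: 0.869
```

```bash
python3 st.py
```

```text
t 24.83 q [ 0.5   0.59  0.1   1.68 -0.08  0.87  2.23] p [ 0.5233 -0.3721  0.0982] xaxis deg 91.05 z [-0.  0. -1.] F [-0.07  0.04  0.35] M [ 0.03  0.02 -0.04] w 79.8
```

Request:
arm_command:
  plan:
    - [0,0,-0.008,0]
    - [0,0,-0.015,0]
    - [0,0,-0.02,0]
    - [0,0,-0.025,0]
    - [0,0,-0.025,0]
    - [0,0,-0.025,0]
    - [0,0,-0.025,0]
    - [0,0,-0.02,0]
    - [0,0,-0.01,0]
    - [0.02,-0.003,0,0]
    - [0.03,-0.003,0,0]
    - [0.035,-0.003,0,0]
    - [0.035,-0.003,0,0]
    - [0.035,-0.003,0,0]
    - [0.035,-0.003,0,0]
    - [0.035,-0.003,0,0]
    - [0.035,-0.003,0,0]
    - [0.03,-0.003,0,0]
    - [0.03,0,0,0]
    - [0.02,0,0,0]

```text
t: 26.5
tool_pos: [0.4893, -0.0293, 0.2712]
tcp_rot: [-2.197, -2.244, -0.001]
wrist_force: [-0.3, -0.1, 1.2]
gripper_width: 0.873
```

Request:
arm_command:
  plan:
    - [0.015,0,0,0]
    - [0,0,0,0]
    - [0,0,0,0]
    - [0,0,0,0]

```text
t: 26.83
tool_pos: [0.4897, -0.019, 0.2711]
tcp_rot: [2.202, 2.24, -0.001]
wrist_force: [-0.1, 0.4, 0.1]
gripper_width: 0.87
```

```bash
python3 st.py; python3 -c "
from h import *
c=snap('wrist','w14.png');c=snap('top','t14.png');c=snap('side','s14.png')
a=cv2.imread('pics/s14.png')[130:280,240:400];cv2.imwrite('pics/s14z.png',cv2.resize(a,None,fx=4,fy=4))
a=cv2.imread('pics/t14.png')[150:230,222:422];cv2.imwrite('pics/t14z.png',cv2.resize(a,None,fx=4,fy=4))
"
```

```text
t 26.83 q [ 0.05  0.14 -0.08  1.9   0.01  1.1   1.56] p [ 0.4897 -0.019   0.2711] xaxis deg 90.98 z [-0.    -0.001 -1.   ] F [-0.09  0.36  0.07] M [-0.05 -0.03  0.04] w 79.9
```

View pics/w14.png

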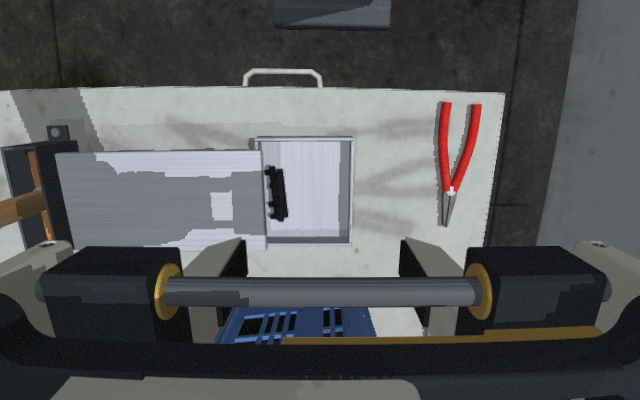

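View pics/s14z.png

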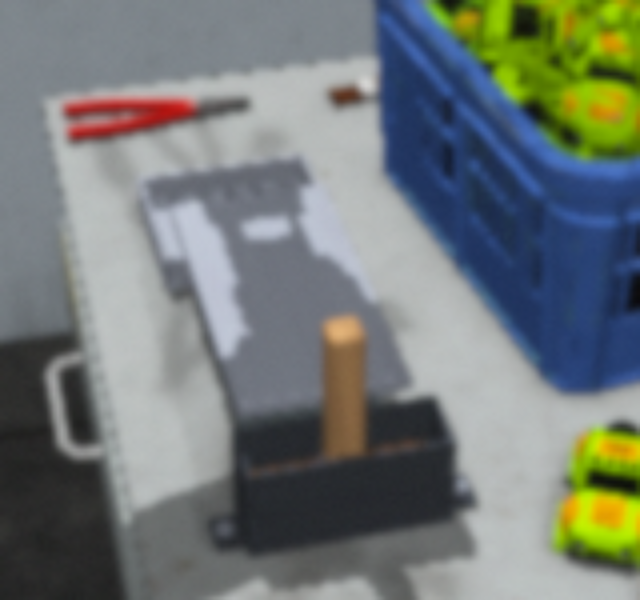

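View pics/t14z.png

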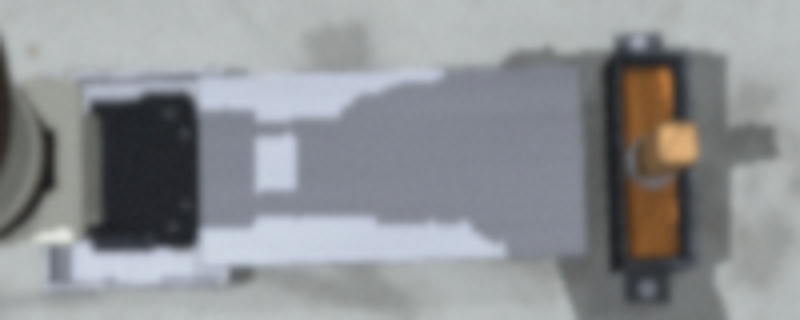

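The scraper stands fully down in its holder. The sprue pile is in the tray at (278,193). I'll shift further for a look under the plate's edge to count them.

Request:
arm_command:
  plan:
    - [0.02,0,0,0]
    - [0.03,0,0,0]
    - [0.03,0,0,0]
    - [0.03,0,0,0]
    - [0.02,0,0,0]
    - [0,0,0,0]
    - [0,0,0,0]
    - [0,0,0,0]

```text
t: 27.65
tool_pos: [0.4877, 0.1107, 0.2711]
tcp_rot: [2.203, 2.239, -0.001]
wrist_force: [0.0, -0.8, -0.2]
gripper_width: 0.868
```

```bash
python3 st.py; python3 -c "
from h import *
c=snap('wrist','w15.png')
a=cv2.imread('pics/w15.png')[120:260,120:300];cv2.imwrite('pics/w15z.png',cv2.resize(a,None,fx=4,fy=4,interpolation=cv2.INTER_CUBIC))
"
```

```text
t 27.65 q [-0.12  0.16 -0.18  1.87  0.03  1.11  1.28] p [0.4877 0.1107 0.2711] xaxis deg 90.95 z [-0.    -0.001 -1.   ] F [ 0.04 -0.82 -0.19] M [-0.04  0.05  0.06] w 79.7
```

View pics/w15z.png

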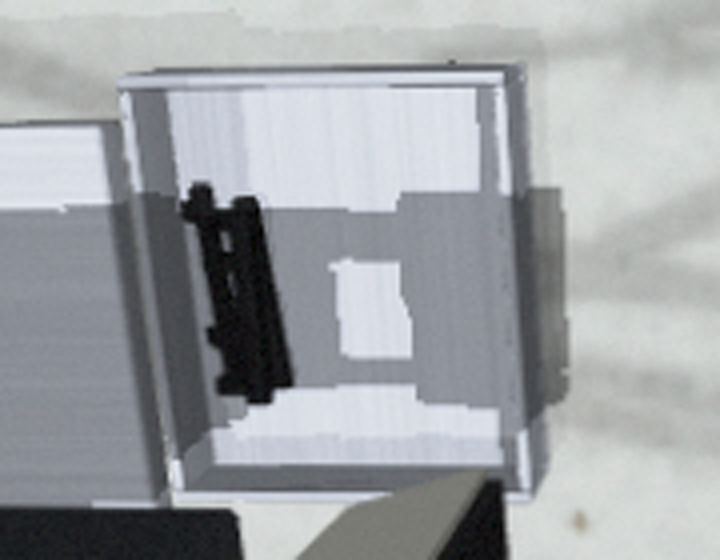

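All the sprues lie bundled on the tray floor at zoom (240,290), clear of the walls. The arm is touching nothing, so I'm handing in.

```bash
python3 -c "
from h import *
a=load('top0.png')['color'].astype(int);b=load('t14.png')['color'].astype(int)
d=np.abs(a-b).sum(2)
for n,(u0,v0,u1,v1) in dict(pliers=(170,175,197,242),car=(423,210,474,244),wheel=(425,163,450,188)).items(): print(n,d[v0:v1,u0:u1].mean().round(1),d[v0:v1,u0:u1].max())
print(bot.job_done())"
```

```text
pliers 118.5 357
car 26.8 48
wheel 28.1 50
the job is handed in; nothing more can be done
None
```

I pulled the scraper from its holder and wiped all the loose sprues off the plate into the tray. The scraper is back upright and fully down in its holder, and the job is handed in.

- **Stroke force:** the averaged readings gave about 8.5–11.2 N along the whole stroke, taken every 3–18 mm rather than continuously. Each single reading had noise of about 0.5 N. The fingers stayed roughly 9 cm above the plate.
- **Sprues:** the plate is bare. The sprues lie in one bundle on the tray floor. They overlap, so I could not outline each of the three separately, but none is visible anywhere else.
- **Scraper:** I set it down at the same tool height as before the pull (0.0986 m) and felt the holder floor. It still stands there in the side and top views.
- **Bystanders:** a before/after comparison of the top images shows the car and the wheel unchanged. For the pliers the same check showed a large difference. I put that down to the arm or its shadow being in the view, and did not resolve it. The side views still show the pliers in place.
- **Arm at hand-in:** clear of everything, at about 28 s of the 72 s allowed.

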